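# Unlock the farm shop's cash box with the paddle-headed key

## Robot

A 6-joint arm with a two-finger parallel gripper is mounted at the origin on the work surface. World frame = base frame: x ahead of the robot, y to its left, z up, the work surface at z = 0. Lengths are in m, angles in rad, forces in N, time in s.
With the tool pointing down it reaches from about 0.4 to 0.825 m from the base axis. Payload 7 kg.
Tool frame: the origin (TCP) lies at the very end of the fingers, on their centre line; the grasp point (between the pads) lies arm.hold_point_z behind it (arm.hold_point_z is the distance from the TCP to the grasp point, in m); z points along the fingers, y is the line along which they close (so a half turn about z gives the same grasp; the last joint's range is limited). The gripper opens to 88 mm and grips with 3 to 60 N. Pads are 19 mm wide; open, the fingers measure 130 mm over their backs; the gripper's body (78 mm by 193 mm) begins 47 mm behind the grasp point.
Start: joints at [-0.905, 0.359, 0.012, 0, -1.224, -0.288], TCP at [0.249, -0.627, 0.227] pointing down, gripper open.
Joint ranges: [-3.07, 3.07], [-1.43, 2.12], [-1.02, 1.25], [-3.03, 1.67], [-3.05, -0], [-3.03, 3.03]. Speed limits (rad/s): [2.39, 2.39, 3.01, 3.14, 3.14, 3.14].

## Interface

Orientations are given as [roll, pitch, yaw] about the fixed x, y, z axes, in that order (R = Rz(yaw) Ry(pitch) Rx(roll)).
In Python, from station import arm, grab_frame, camera_params gives the robot as it stands (arm), with the cameras as plain functions.
- The arm moves only by the shell command python3 nudge.py FILE [FORCE], which reads ROWS from the file FILE. ROWS is a JSON list of rows, 1 to 20 of them, each written [opening, [dx, dy, dz], turn]: the finger opening in m, then dx, dy, dz in parts of the range, where 1.0 means 0.6 m, then a turn about the tool's z in normalised numbers (1 is pi rad); each row is the pose to reach, as a shift and turn from the pose commanded when the command began, along the tool's axes at that moment; what a row does not reach only later rows make up. A row lasts 1/12 s, in which the tool goes at most 0.0417 m and 0.125 rad, less where a joint would pass 70% of its speed; a pose out of reach is approached as far as the arm can. The fingers move at their own pace and stop on an object; FORCE is the grip in N (left out, the last holds). Time passes only in rows, so rows that do not move let the fingers close. It prints the time, the measured TCP pose, the force, the opening and the grip force at its end. No shift or turn number may pass 1 either way. Input that does not fit is refused with a message, and nothing moves.
- arm.get_state(): the state, without advancing time (a new reading comes with each control period).
- grab_frame(name): name is "scene" or "top"; returns the picture (400x640x3 uint8, red, green, blue); there is no depth.
- camera_params(name): a dict with "fx", "fy", "cx", "cy" (pixels), "D" ([k1, k2, p1, p2, k3] as OpenCV has them; the pictures are not rectified), "T" (4x4, takes a point from camera to world coordinates). Camera axes: x right, y down, z forward; pixel columns grow to the right and rows downward; lengths in m; the calibration is good to about 2 mm. A picture is of the moment at which its call begins. camera_params takes no time and is no camera call.
- arm.job_done(): hands the job in; it is judged then, once.
The state is a dict: "t": time; "q": joint angles; "qd": joint speeds; "joint_efforts": joint torques, N m; "eef_pos": TCP position; "ee_rot": TCP orientation; "force": force on the tool from outside, world axes, zero at the start; "moment": the same for the moment, N m; "width": finger opening in m; "gripper_force": force on a finger pad.
Only numpy, scipy, OpenCV 4.12 (cv2) and the standard library are available. Lean on these libraries where they do the work, as an engineer would, in place of code of your own. Each camera call takes 0.05 s, during which the arm holds its last target. There are 200 camera calls.

## Task

Open the shop's cash box: take the key with the flat paddle-shaped head out of the wooden key stand, push its tongue fully home in the keyhole on top of the box, and turn it clockwise (seen from above) until the cash drawer springs out. Leave the key standing fully in the lock.

Things in the scene. Friction and masses are not known exactly. Their poses are not given: they have to be found in the camera images.
- key_stand: Wooden stand, 240 (its x) x 70 x 55 mm tall, origin under its centre. Three steel keys stand in its slots, at x = -75, 0, 75 mm in any order, tongue down, collar resting on its top: the paddle key, one with a round knob head and one with a T-bar head. Those two have thin round shanks and do not work the lock. All heads reach at most 48 mm above the stand.
- paddle_key: Steel key, 0.1 kg. Origin: centre of the underside of its round collar (44 mm wide, 5 thick); z up, x along the row of keys. Head to grip: flat upright plate, 34 mm along x, 12 mm thick along y, from 5 to 48 mm above the origin. Below: flat tongue, 22 mm along x, 6 mm along y, down to 38 mm below the origin, its last 6 mm narrowed to 16 x 4. Lift it 40 mm to clear the stand.
- keyhole (a point): Mouth of the slot in the round steel plug (68 mm wide) atop the grey cash box (220 deep, 200 wide, 108 mm tall); 112 mm above the table. Slot straight down, 27 mm along x, 11 along y, 43 deep, with a 4 mm sloped lead-in; takes the key either way round. Key home: collar on the plug, key origin here. Site turns with the plug, at most 80 degrees clockwise from above, lightly; plug stays put.
- cash_drawer (a joint): How far (m) the drawer in the cash box's front stands out: 0 locked, 0.04 sprung fully out towards the robot, by its own spring. The key turns about 14 degrees loosely, then takes the plug along; when the plug has turned 41 degrees the hidden bolt frees the drawer: turn the key about 75 degrees. It cannot be pulled open while locked.

How it is judged:
By the outcome, as a careful person would: the job done as asked, in the order asked, and still so for the second after the job is handed in, with the robot touching nothing.
It also fails if it takes over 45 s, if anything falls off the work surface, if the arm or the gripper's body presses on something with over 40 N, if the wrist force passes 120 N, or if a joint passes its speed limit or range.

## Working session

There is one attempt and no reset: what is moved stays moved. The work goes in short steps, Python scripts to look and compute and a shell command to move; the robot and the scene stay as the last step left them, time stands still between calls to the robot, and variables do not carry over. Pictures are saved under pics/ and viewed, at most 10 in all, crops included, and the job is handed in when it is done.

```bash
ls; mkdir -p pics; python3 - <<'E'
from station import arm, grab_frame, camera_params
import cv2,numpy as np
for n in ("scene","top"):
    im=grab_frame(n); cv2.imwrite(f"pics/{n}0.png",im[:,:,::-1])
    p=camera_params(n); print(n,p["fx"],p["fy"],p["cx"],p["cy"],p["D"]); print(np.round(p["T"],4))
print(arm.get_state(),arm.hold_point_z)
E
```

```text
nudge.py
pics
station.py
scene 439.0490007844531 439.0490007844531 318.9703653892011 202.7333863084038 [-0.04996919  0.          0.          0.          0.        ]
[[-0.8737  0.3523 -0.3354  0.8565]
 [ 0.4864  0.6363 -0.5987  0.6993]
 [ 0.0025 -0.6863 -0.7273  0.9219]
 [ 0.      0.      0.      1.    ]]
top 449.03237387971353 449.03237387971353 319.4431505077415 198.55961876566187 [0.00239919 0.         0.         0.         0.        ]
[[ 0.0039 -0.9949  0.1009  0.3875]
 [-1.     -0.0046 -0.0067  0.016 ]
 [ 0.0071 -0.1009 -0.9949  1.0863]
 [ 0.      0.      0.      1.    ]]
{'t': 0.1, 'q': array([-9.04900602e-01,  3.59321731e-01,  1.11725188e-02, -3.41395286e-04,
       -1.22409232e+00, -2.88108678e-01]), 'qd': array([ 0.00034667,  0.00102386,  0.00363547, -0.00037827, -0.00218588,
       -0.0013653 ]), 'joint_efforts': array([-2.69089411e-03, -5.84163451e+01,  2.93751258e+01,  7.01545089e+00,
        1.02048274e-02, -4.81422228e-05]), 'eef_pos': array([ 0.24881838, -0.62700404,  0.22571586]), 'ee_rot': array([ 3.14011582e+00, -1.02957252e-04, -2.76392177e+00]), 'force': array([0.03719323, 0.09290189, 0.82169958]), 'moment': array([ 0.02946251,  0.09202845, -0.0118476 ]), 'gripper_force': 0.0, 'width': 0.08803752030156918} 0.0188
```

View pics/scene0.png

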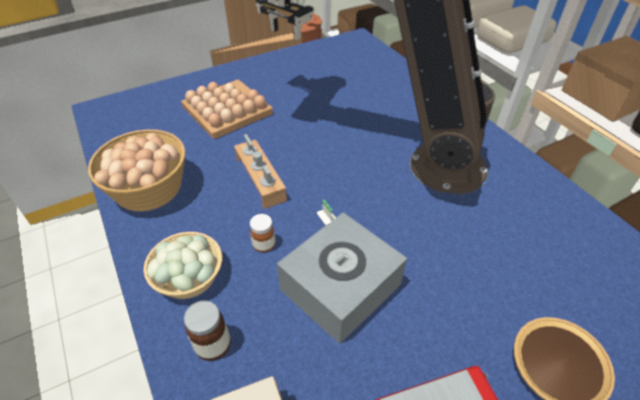

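View pics/top0.png

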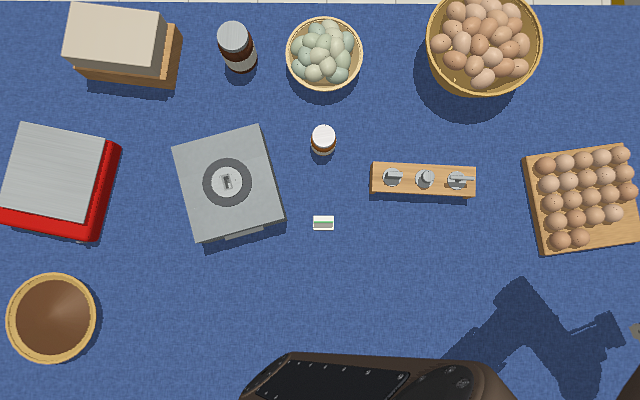

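The top view shows the stand around (423,180), with keys at about (393,177), (425,180) and (460,181). The box plug is at (227,181). In the scene view, the keys are near (250,145), (258,160) and (268,178), and the plug is at (343,261). I'll enlarge these areas.

```bash
python3 - <<'E'
import cv2,numpy as np
t=cv2.imread("pics/top0.png");s=cv2.imread("pics/scene0.png")
r=lambda a,k:cv2.resize(a,None,fx=k,fy=k,interpolation=cv2.INTER_CUBIC)
A=r(t[155:205,365:485],6) #720x300
B=r(s[130:210,230:295],4) #260x320... 
C=r(t[151:211,197:257],4);D=r(s[235:290,310:375],4)
W=np.zeros((600,800,3),np.uint8);W[:240,:720]=r(t[160:200,365:485],6)
W[260:580,:260]=B;W[260:500,270:510]=C;W[260:480,520:780]=D
cv2.imwrite("pics/crops.png",W)
E
```

```text
(no output)
```

View pics/crops.png

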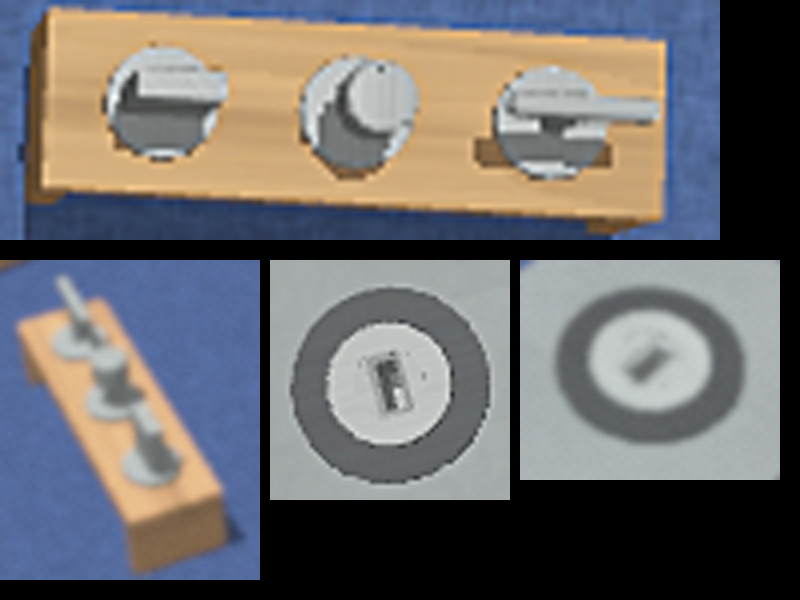

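The crops show the paddle key on the left of the top view, near (394,173), which makes it the nearest key in the scene view, near (267,170). The knob is in the middle and the T-bar on the right. The slot's long axis runs almost vertically in the top image. Next I'll measure.

```bash
cat > h.py <<'E'
import cv2,numpy as np
from station import arm, grab_frame, camera_params
def ray(n,uv):
    p=camera_params(n);K=np.array([[p["fx"],0,p["cx"]],[0,p["fy"],p["cy"]],[0,0,1]])
    x=cv2.undistortPoints(np.array(uv,float).reshape(-1,1,2),K,np.array(p["D"])).reshape(-1,2)
    d=np.c_[x,np.ones(len(x))]@p["T"][:3,:3].T
    return p["T"][:3,3],d
def plane(n,uv,z):
    o,d=ray(n,uv);return o+d*((z-o[2])/d[:,2])[:,None]
def tri(a,b):
    (o1,d1),(o2,d2)=ray("top",a),ray("scene",b);d1,d2=d1[0],d2[0]
    t=np.linalg.lstsq(np.c_[d1,-d2],o2-o1,rcond=None)[0]
    A,B=o1+t[0]*d1,o2+t[1]*d2
    return (A+B)/2,np.linalg.norm(A-B)
E
python3 - <<'E'
from h import *
t=cv2.imread("pics/top0.png");s=cv2.imread("pics/scene0.png")
# ring: dark grey, low saturation, near plug
def ring(im,c):
    h=cv2.cvtColor(im,cv2.COLOR_BGR2HSV);m=((h[...,1]<50)&(h[...,2]>70)&(h[...,2]<125)).astype(np.uint8)
    cs,_=cv2.findContours(m,cv2.RETR_EXTERNAL,cv2.CHAIN_APPROX_NONE)
    cs=[k for k in cs if cv2.pointPolygonTest(k,c,True)>-5 and len(k)>40];k=max(cs,key=cv2.contourArea)
    return cv2.fitEllipse(k)
a=ring(t,(227,181));b=ring(s,(343,261));print(a,b)
print("plug",tri(a[0],b[0]))
# slot orientation in top
g=cv2.cvtColor(t,cv2.COLOR_BGR2GRAY);c=np.array(a[0])
yy,xx=np.mgrid[:400,:640];m=(np.hypot(xx-c[0],yy-c[1])<12)&(g<150)
pts=np.argwhere(m)[:,::-1].astype(np.float32);r=cv2.minAreaRect(pts);print("slot",r,len(pts))
P=plane("top",pts,0.112)[:,:2];w,v=np.linalg.eigh(np.cov(P.T));print("slot yaw",np.degrees(np.arctan2(v[1,1],v[0,1])),P.mean(0))
# box top edges in top view: light grey
h=cv2.cvtColor(t,cv2.COLOR_BGR2HSV);m=((h[...,1]<45)&(h[...,2]>100)).astype(np.uint8)
m[:,:150]=0;m[:,300:]=0
k=max(cv2.findContours(m,0,1)[0],key=cv2.contourArea);r=cv2.minAreaRect(k);bx=plane("top",cv2.boxPoints(r),0.108);print("box",cv2.boxPoints(r).round(1).tolist(),bx.round(4).tolist())
# wood stand
m=((h[...,0]<25)&(h[...,1]>60)&(h[...,2]>150)).astype(np.uint8);m[:,:360]=0;m[:,485:]=0;m[:150]=0;m[210:]=0
m=cv2.morphologyEx(m,cv2.MORPH_CLOSE,np.ones((5,5)))
k=max(cv2.findContours(m,0,1)[0],key=cv2.contourArea);r=cv2.minAreaRect(k);q=cv2.boxPoints(r);print("stand",q.round(1).tolist(),plane("top",q,0.055).round(4).tolist())
W=np.zeros((600,800,3),np.uint8)
e=lambda x:cv2.resize(x,None,fx=16,fy=16,interpolation=cv2.INTER_NEAREST)
W[:480,:384]=e(t[160:190,380:404]);W[:592,400:784]=e(s[156:193,256:280]);cv2.imwrite("pics/key.png",W)
E
```

```text
((226.72427368164062, 182.03704833984375), (47.891937255859375, 48.789161682128906), 67.81364440917969) ((342.1302490234375, 261.0780334472656), (37.6998176574707, 46.00819778442383), 95.26100158691406)
plug (array([0.5227644 , 0.21309596, 0.10671777]), np.float64(0.0008971952701548471))
slot ((226.80001831054688, 181.40000915527344), (13.914020538330078, 6.324554920196533), 71.56504821777344) 64
slot yaw -166.2127428215899 [0.52344169 0.21271744]
box [[169.0, 147.0], [258.20001220703125, 122.5], [284.5, 218.39999389648438], [195.1999969482422, 242.89999389648438]] [[0.5996, 0.3424, 0.108], [0.6561, 0.1463, 0.108], [0.443, 0.0854, 0.108], [0.3891, 0.2778, 0.108]]
stand [[371.20001220703125, 191.0], [372.70001220703125, 160.89999389648438], [476.20001220703125, 166.1999969482422], [474.6000061035156, 196.1999969482422]] [[0.5103, -0.1106, 0.055], [0.5808, -0.1147, 0.055], [0.5697, -0.3559, 0.055], [0.4993, -0.3502, 0.055]]
```

View pics/key.png

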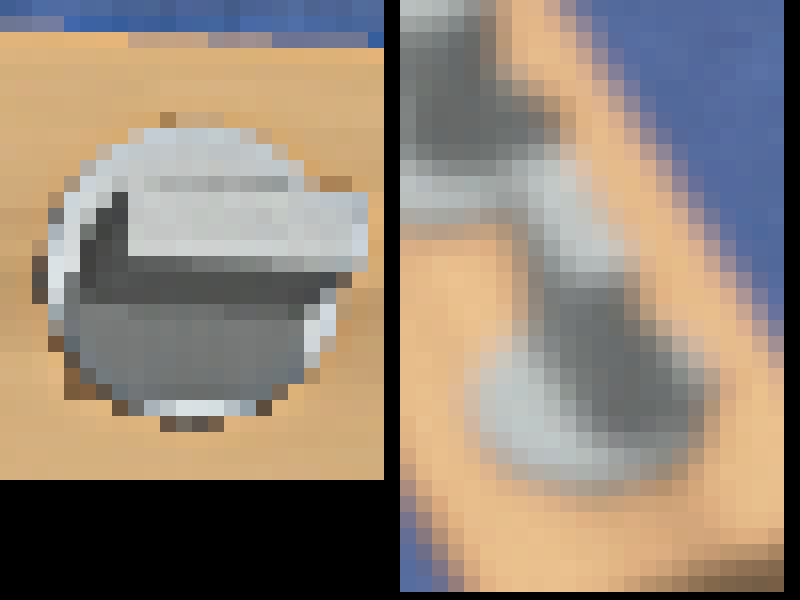

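The enlarged view gives the paddle's top face centre at about (395.0,173.4) in the top image and (266.6,168.9) in the scene image. The collar centre is about (391.5,176.5) in top and (266.3,179) in scene.

```bash
python3 - <<'E'
from h import *
print("head",tri((395.0,173.4),(266.6,168.9)))
print("headtop@.103",plane("top",[(395.0,173.4),(387.5,173),(402.5,173.9)],.103), plane("scene",[(266.6,168.9)],.103))
print("collar@.06",plane("top",[(391.5,176.5)],.06),plane("scene",[(266.4,180.3)],.06))
print("plug@.108",plane("top",[(226.72,182.04)],.108),plane("scene",[(342.13,261.08)],.108))
print(tri((391.5,176.5),(266.4,180.3)))
# inner plug disc in both
for n,c in (("top",(227,181)),("scene",(342,261))):
    im=cv2.imread(f"pics/{n}0.png");g=cv2.cvtColor(im,6)
    m=(g>135).astype(np.uint8);yy,xx=np.mgrid[:400,:640];m[np.hypot(xx-c[0],yy-c[1])>20]=0
    k=max(cv2.findContours(m,0,1)[0],key=cv2.contourArea);e=cv2.fitEllipse(k);print(n,e,plane(n,[e[0]],.112))
E
```

```text
head (array([ 0.54353992, -0.15746243,  0.10342115]), np.float64(0.0010216206134659863))
headtop@.103 [[ 0.54404768 -0.15782044  0.103     ]
 [ 0.54486051 -0.14119189  0.103     ]
 [ 0.54301072 -0.174446    0.103     ]] [[ 0.54299971 -0.15752053  0.103     ]]
collar@.06 [[ 0.54360902 -0.15722937  0.06      ]] [[ 0.54691615 -0.15894722  0.06      ]]
plug@.108 [[0.52221114 0.21310039 0.108     ]] [[0.52366217 0.21361206 0.108     ]]
(array([ 0.5452866 , -0.1583496 ,  0.05927647]), np.float64(0.0036308986014491453))
top ((226.18162536621094, 181.53659057617188), (29.69985580444336, 30.363861083984375), 76.66210174560547) [[0.52276462 0.21349699 0.112     ]]
scene ((342.0390319824219, 259.72833251953125), (24.534687042236328, 30.17746353149414), 93.74178314208984) [[0.52354114 0.2126949  0.112     ]]
```

```bash
cat > go.py <<'E'
import sys,numpy as np
from scipy.spatial.transform import Rotation as R
from station import arm, grab_frame, camera_params
x,y,z,yaw=map(float,sys.argv[1:5]);s=arm.get_state()
r=R.from_euler("xyz",s["ee_rot"]);d=r.inv().apply(np.array([x,y,z])-s["eef_pos"])
t=-(np.radians(yaw)-s["ee_rot"][2]);t=(t+np.pi)%(2*np.pi)-np.pi
print("d",d.round(4),"turn",round(t,3),"q",s["q"].round(2),"pos",s["eef_pos"].round(4),"rot",np.degrees(s["ee_rot"]).round(2),"F",s["force"].round(1),"M",s["moment"].round(2),"w",round(s["width"],4),"t",s["t"])
E
python3 go.py 0.5437 -0.1577 0.16 -92.7
```

```text
d [-0.4472  0.3274  0.0662] turn -1.146 q [-0.9   0.36  0.01 -0.   -1.22 -0.29] pos [ 0.2488 -0.627   0.2257] rot [ 1.7992e+02 -1.0000e-02 -1.5836e+02] F [0.  0.1 0.8] M [ 0.03  0.09 -0.01] w 0.088 t 0.1
```

Units first: shifts go in shares of 0.6 m and turns go in shares of pi rad. So -0.4472 m / 0.6 = -0.7453, 0.3274 m / 0.6 = 0.5457, -1.146 rad / 3.1416 = -0.3648.

```bash
echo '[[0.088, [-0.7453, 0.5457, 0], -0.3648], [0.088, [-0.7453, 0.5457, 0], -0.3648], [0.088, [-0.7453, 0.5457, 0], -0.3648], [0.088, [-0.7453, 0.5457, 0], -0.3648], [0.088, [-0.7453, 0.5457, 0], -0.3648], [0.088, [-0.7453, 0.5457, 0], -0.3648], [0.088, [-0.7453, 0.5457, 0], -0.3648], [0.088, [-0.7453, 0.5457, 0], -0.3648], [0.088, [-0.7453, 0.5457, 0.11], -0.3648], [0.088, [-0.7453, 0.5457, 0.11], -0.3648], [0.088, [-0.7453, 0.5457, 0.11], -0.3648], [0.088, [-0.7453, 0.5457, 0.11], -0.3648], [0.088, [-0.7453, 0.5457, 0.11], -0.3648], [0.088, [-0.7453, 0.5457, 0.11], -0.3648], [0.088, [-0.7453, 0.5457, 0.11], -0.3648], [0.088, [-0.7453, 0.5457, 0.11], -0.3648], [0.088, [-0.7453, 0.5457, 0.11], -0.3648], [0.088, [-0.7453, 0.5457, 0.11], -0.3648]]' > path.dat && python3 nudge.py path.dat 25; python3 go.py 0.5437 -0.1577 0.066 -92.7
```

```text
t: 1.6
eef_pos: [0.5435, -0.1588, 0.1608]
ee_rot: [-3.141, -0.0, -1.619]
force: [0.5, -0.8, 0.8]
width: 0.0872
gripper_force: 0.0
d [-0.0011 -0.0001  0.0948] turn -0.001 q [ 0.06  0.23 -0.32  0.   -1.01 -0.11] pos [ 0.5435 -0.1588  0.1608] rot [-179.99   -0.    -92.74] F [ 0.5 -0.8  0.8] M [ 0.01  0.06 -0.03] w 0.0872 t 1.6
```

To row units: 0.095 m / 0.6 = 0.1583, -0.001 m / 0.6 = -0.0017.

```bash
echo '[[0.088, [-0.0017, 0, 0.05], 0], [0.088, [-0.0017, 0, 0.1], 0], [0.088, [-0.0017, 0, 0.1333], 0], [0.088, [-0.0017, 0, 0.15], 0], [0.088, [-0.0017, 0, 0.1583], 0], [0.088, [-0.0017, 0, 0.1583], 0], [0.088, [-0.0017, 0, 0.1583], 0]]' > path.dat && python3 nudge.py path.dat 25; echo '[[0.05, [0, 0, 0], 0], [0.03, [0, 0, 0], 0], [0, [0, 0, 0], 0], [0, [0, 0, 0], 0], [0, [0, 0, 0], 0], [0, [0, 0, 0], 0], [0, [0, 0, 0], 0], [0, [0, 0, 0], 0], [0, [0, 0, 0], 0], [0, [0, 0, 0], 0]]' > path.dat && python3 nudge.py path.dat 30; python3 go.py 0.5437 -0.1577 0.066 -92.7
```

```text
t: 2.18
eef_pos: [0.5446, -0.1576, 0.0666]
ee_rot: [-3.14, -0.0, -1.618]
force: [0.3, 0.2, 0.6]
width: 0.0878
gripper_force: 0.0
t: 3.02
eef_pos: [0.5439, -0.1571, 0.0655]
ee_rot: [3.141, -0.0, -1.618]
force: [1.1, 0.9, 0.6]
width: 0.0266
gripper_force: 0.0
d [ 0.0006  0.0002 -0.0005] turn 0.0 q [ 0.06  0.34 -0.43  0.   -0.8  -0.11] pos [ 0.5439 -0.1571  0.0655] rot [179.99  -0.   -92.69] F [1.1 0.9 0.6] M [-0.    0.08 -0.06] w 0.0266 t 3.0167
```

To row units: -0.12 m / 0.6 = -0.2, -0.09 m / 0.6 = -0.15.

```bash
echo '[[0, [0, 0, 0], 0], [0, [0, 0, 0], 0], [0, [0, 0, 0], 0], [0, [0, 0, 0], 0], [0, [0, 0, 0], 0]]' > path.dat && python3 nudge.py path.dat 30; echo '[[0, [0, 0, -0.0167], 0], [0, [0, 0, -0.05], 0], [0, [0, 0, -0.1], 0], [0, [0, 0, -0.15], 0], [0, [0, 0, -0.2], 0], [0, [0, 0, -0.2], 0], [0, [0, 0, -0.2], 0]]' > path.dat && python3 nudge.py path.dat; python3 go.py 0.523 0.213 0.19 15.5; python3 - <<'E'
from h import *
W=np.zeros((600,800,3),np.uint8)
for n in ("scene","top"):
    im=grab_frame(n); cv2.imwrite(f"pics/{n}1.png",im[:,:,::-1])
a=cv2.imread("pics/scene1.png");b=cv2.imread("pics/top1.png")
W[:450,:400]=cv2.resize(a[90:240,190:324],(400,450));W[:450,400:]=cv2.resize(b[100:250,340:474],(400,450))
cv2.imwrite("pics/lift.png",W)
E
```

```text
t: 3.43
eef_pos: [0.5439, -0.1571, 0.0655]
ee_rot: [3.142, 0.0, -1.618]
force: [0.1, -0.3, -0.4]
width: 0.0121
gripper_force: 30.0
t: 4.02
eef_pos: [0.545, -0.1571, 0.1882]
ee_rot: [-3.137, 0.0, -1.618]
force: [-0.8, 0.1, -2.2]
width: 0.0121
gripper_force: 30.0
d [-0.3686  0.0393 -0.0018] turn -1.888 q [ 0.06  0.21 -0.29  0.   -1.07 -0.11] pos [ 0.545  -0.1571  0.1882] rot [-1.7974e+02  2.0000e-02 -9.2690e+01] F [-0.8  0.1 -2.2] M [ 0.03  0.18 -0.03] w 0.0121 t 4.0167
```

View pics/lift.png

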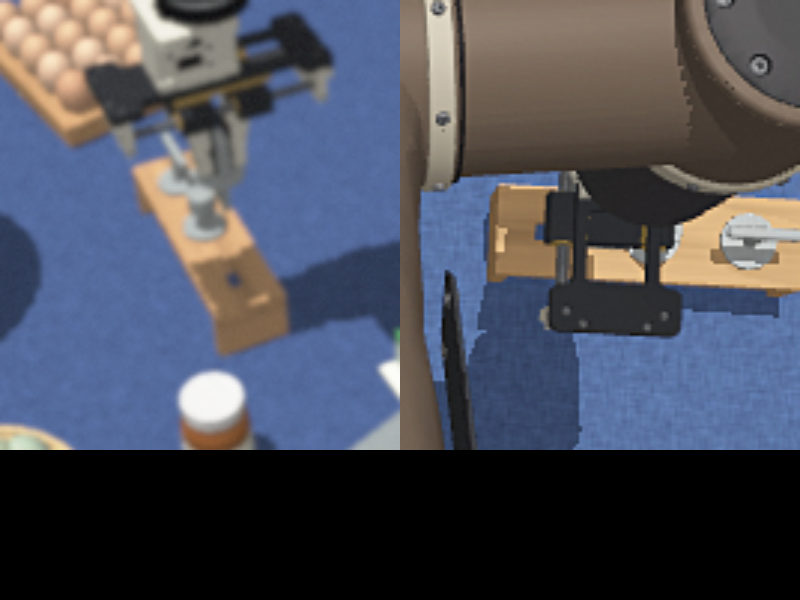

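The two crops show the paddle key in the fingers and its slot empty, with the knob and T-bar keys still standing. I'll carry the key to the box.

To row units: -0.37 m / 0.6 = -0.6167, -0.21 m / 0.6 = -0.35, -1.888 rad / 3.1416 = -0.601.

```bash
echo '[[0, [-0.05, 0.0067, -0.0333], -0.0382], [0, [-0.1, 0.0133, -0.0333], -0.0764], [0, [-0.15, 0.0167, -0.0333], -0.1146], [0, [-0.2, 0.0217, -0.0333], -0.1528], [0, [-0.25, 0.0267, -0.0333], -0.191], [0, [-0.3, 0.0333, -0.0333], -0.2292], [0, [-0.35, 0.0383, -0.0333], -0.2674], [0, [-0.4, 0.0433, -0.0333], -0.3056], [0, [-0.45, 0.05, -0.0333], -0.3438], [0, [-0.5, 0.055, -0.0333], -0.382], [0, [-0.55, 0.06, -0.0333], -0.4202], [0, [-0.6, 0.065, -0.0333], -0.4584], [0, [-0.6167, 0.065, -0.0333], -0.4966], [0, [-0.6167, 0.065, -0.0333], -0.5348], [0, [-0.6167, 0.065, -0.0333], -0.573], [0, [-0.6167, 0.065, -0.0333], -0.601], [0, [-0.6167, 0.065, -0.0333], -0.601], [0, [-0.6167, 0.065, -0.0333], -0.601], [0, [-0.6167, 0.065, -0.0333], -0.601]]' > path.dat && python3 nudge.py path.dat; python3 go.py 0.523 0.213 0.17 15.5
```

```text
t: 5.7
eef_pos: [0.522, 0.214, 0.2048]
ee_rot: [3.141, 0.001, 0.267]
force: [-0.5, -0.2, -1.1]
width: 0.012
gripper_force: 30.0
d [0.0007 0.0012 0.0348] turn -0.004 q [ 0.74  0.19 -0.27 -0.   -1.11  1.1 ] pos [0.522  0.214  0.2048] rot [1.7997e+02 8.0000e-02 1.5290e+01] F [-0.5 -0.2 -1.1] M [-0.09  0.13  0.01] w 0.012 t 5.7
```

To row units: 0.035 m / 0.6 = 0.0583, 0.03 m / 0.6 = 0.05.

```bash
echo '[[0, [0.0017, 0.0017, 0.025], 0], [0, [0.0017, 0.0017, 0.05], 0], [0, [0.0017, 0.0017, 0.0583], 0], [0, [0.0017, 0.0017, 0.0583], 0], [0, [0.0017, 0.0017, 0.0583], 0]]' > path.dat && python3 nudge.py path.dat; python3 go.py 0.523 0.213 0.123 15.5; python3 - <<'E'
from h import *
for n in ("scene","top"):
    im=grab_frame(n); cv2.imwrite(f"pics/{n}2.png",im[:,:,::-1])
a=cv2.imread("pics/scene2.png");b=cv2.imread("pics/top2.png")
W=np.zeros((400,800,3),np.uint8)
W[:,:480]=cv2.resize(a[220:300,295:391],(480,400),interpolation=2);W[:320,480:]=cv2.resize(b[110:270,150:310],(320,320))
cv2.imwrite("pics/over.png",W)
E
```

```text
t: 6.12
eef_pos: [0.5237, 0.2135, 0.1707]
ee_rot: [3.141, 0.0, 0.269]
force: [-0.5, -0.3, -1.2]
width: 0.0118
gripper_force: 30.0
d [-0.0008  0.0002  0.0477] turn -0.001 q [ 0.73  0.22 -0.31  0.   -1.04  1.11] pos [0.5237 0.2135 0.1707] rot [1.7997e+02 2.0000e-02 1.5430e+01] F [-0.5 -0.3 -1.2] M [-0.05  0.07 -0.01] w 0.0118 t 6.1167
```

View pics/over.png

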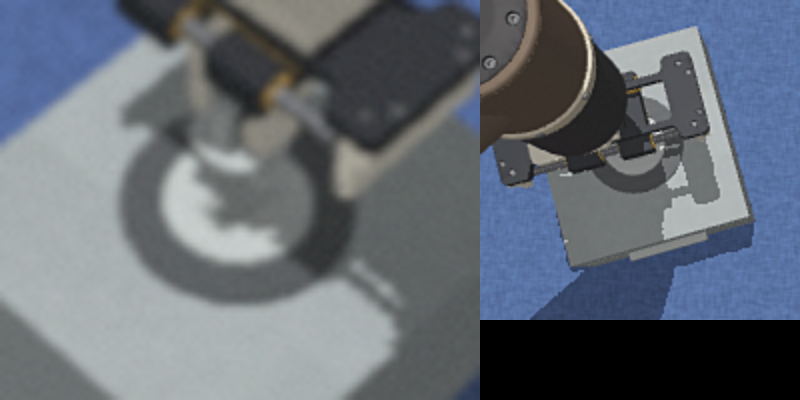

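The key hangs just over the plug centre in both crops (scene about (341,262)), and the slot is hidden in its shadow. I'll lower slowly and watch the force.

To row units: 0.02 m / 0.6 = 0.0333, 0.019 m / 0.6 = 0.0317.

```bash
echo '[[0, [-0.0017, 0, 0.0083], 0], [0, [-0.0017, 0, 0.0133], 0], [0, [-0.0017, 0, 0.0183], 0], [0, [-0.0017, 0, 0.0233], 0], [0, [-0.0017, 0, 0.0283], 0], [0, [-0.0017, 0, 0.0317], 0], [0, [-0.0017, 0, 0.0333], 0], [0, [-0.0017, 0, 0.0333], 0]]' > path.dat && python3 nudge.py path.dat; python3 go.py 0.523 0.213 0.1225 15.5
```

```text
t: 6.88
eef_pos: [0.5225, 0.2133, 0.1502]
ee_rot: [3.141, 0.001, 0.27]
force: [-0.3, -0.2, -0.4]
width: 0.0119
gripper_force: 30.0
d [0.0004 0.0004 0.0277] turn -0.0 q [ 0.73  0.24 -0.34 -0.   -0.99  1.11] pos [0.5225 0.2133 0.1502] rot [1.7999e+02 3.0000e-02 1.5480e+01] F [-0.3 -0.2 -0.4] M [-0.13  0.13  0.06] w 0.0119 t 6.8833
```

To row units: 0.028 m / 0.6 = 0.0467, 0.027 m / 0.6 = 0.045.

```bash
echo '[[0, [0, 0, 0.0067], 0], [0, [0, 0, 0.0133], 0], [0, [0, 0, 0.02], 0], [0, [0, 0, 0.0267], 0], [0, [0, 0, 0.0333], 0], [0, [0, 0, 0.0383], 0], [0, [0, 0, 0.0417], 0], [0, [0, 0, 0.0433], 0], [0, [0, 0, 0.045], 0], [0, [0, 0, 0.0467], 0], [0, [0, 0, 0.0467], 0]]' > path.dat && python3 nudge.py path.dat; python3 go.py 0.523 0.213 0.1225 15.5
```

```text
t: 7.8
eef_pos: [0.5227, 0.2134, 0.1227]
ee_rot: [-3.141, -0.0, 0.27]
force: [-0.4, -0.1, -1.5]
width: 0.0117
gripper_force: 30.0
d [0.0002 0.0005 0.0002] turn -0.0 q [ 0.73  0.27 -0.37  0.   -0.93  1.11] pos [0.5227 0.2134 0.1227] rot [-1.7999e+02 -2.0000e-02  1.5480e+01] F [-0.4 -0.1 -1.5] M [-0.15  0.13 -0.03] w 0.0117 t 7.8
```

To row units: 0.001 m / 0.6 = 0.0017, 0.0005 m / 0.6 = 0.0008.

```bash
for i in 1; do echo '[[0, [0, 0, 0.0008], 0], [0, [0, 0, 0.0017], 0], [0, [0, 0, 0.0017], 0], [0, [0, 0, 0.0017], 0]]' > path.dat && python3 nudge.py path.dat; done; python3 go.py 0.523 0.213 0.1225 15.5
```

```text
t: 8.13
eef_pos: [0.5227, 0.2135, 0.1225]
ee_rot: [-3.141, -0.001, 0.271]
force: [-3.8, 0.7, 4.8]
width: 0.0118
gripper_force: 30.0
d [ 0.0001  0.0005 -0.    ] turn -0.0 q [ 0.73  0.27 -0.37  0.   -0.93  1.11] pos [0.5227 0.2135 0.1225] rot [-1.7999e+02 -4.0000e-02  1.5500e+01] F [-3.8  0.7  4.8] M [-0.31  1.12 -0.  ] w 0.0118 t 8.1333
```

It's in contact at about 6 N, so the key is home. Now I'll turn it clockwise (+ about tool z).

To row units: 0.7 rad / 3.1416 = 0.2228.

```bash
echo '[[0, [0, 0, 0], 0.0318], [0, [0, 0, 0], 0.0637], [0, [0, 0, 0], 0.0955], [0, [0, 0, 0], 0.1273], [0, [0, 0, 0], 0.1592], [0, [0, 0, 0], 0.191], [0, [0, 0, 0], 0.2228], [0, [0, 0, 0], 0.2228]]' > path.dat && python3 nudge.py path.dat; python3 go.py 0.523 0.213 0.1225 15.5;  echo '[[0, [0, 0, 0], 0.0318], [0, [0, 0, 0], 0.0637], [0, [0, 0, 0], 0.0955], [0, [0, 0, 0], 0.1273], [0, [0, 0, 0], 0.1592], [0, [0, 0, 0], 0.191], [0, [0, 0, 0], 0.2069], [0, [0, 0, 0], 0.2069], [0, [0, 0, 0], 0.2069]]' > path.dat && python3 nudge.py path.dat; python3 go.py 0.523 0.213 0.1225 -60;python3 - <<'E'
from h import *
for n in ("scene","top"):
    im=grab_frame(n); cv2.imwrite(f"pics/{n}3.png",im[:,:,::-1])
a=cv2.imread("pics/scene3.png");b=cv2.imread("pics/top3.png")
W=np.zeros((400,800,3),np.uint8)
W[:,:400]=cv2.resize(a[200:340,270:410],(400,400),interpolation=2);W[:,400:]=cv2.resize(b[110:270,150:310],(400,400))
cv2.imwrite("pics/turn.png",W)
E
```

```text
t: 8.8
eef_pos: [0.5232, 0.2132, 0.1225]
ee_rot: [-3.141, -0.001, -0.434]
force: [-0.2, -1.8, 6.4]
width: 0.0118
gripper_force: 30.0
d [-0.0001  0.0002 -0.    ] turn -0.705 q [ 0.73  0.27 -0.37  0.   -0.93  0.4 ] pos [0.5232 0.2132 0.1225] rot [-1.7997e+02 -7.0000e-02 -2.4870e+01] F [-0.2 -1.8  6.4] M [-0.96  0.31 -0.05] w 0.0118 t 8.8
t: 9.55
eef_pos: [0.5232, 0.2132, 0.1225]
ee_rot: [-3.14, -0.001, -1.077]
force: [0.5, -2.5, 5.3]
width: 0.0115
gripper_force: 30.0
d [ 0.0001  0.0003 -0.    ] turn -0.03 q [ 0.73  0.27 -0.37  0.   -0.93 -0.24] pos [0.5232 0.2132 0.1225] rot [-1.7993e+02 -4.0000e-02 -6.1700e+01] F [ 0.5 -2.5  5.3] M [-0.99  0.16 -0.01] w 0.0115 t 9.55
```

View pics/turn.png

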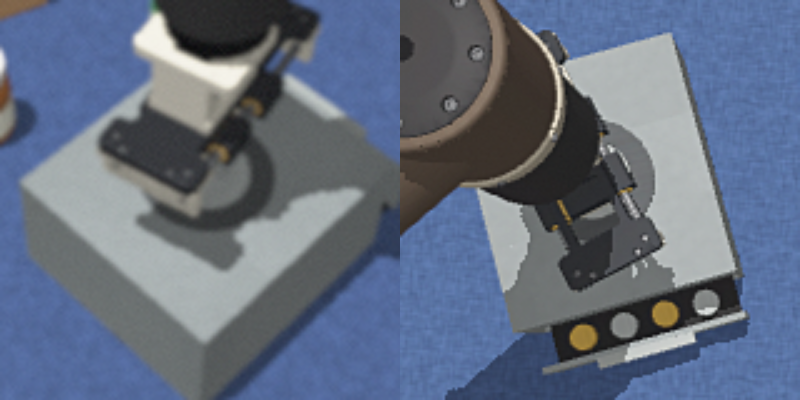

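The drawer is sprung out in the top crop, with its coins showing near (265,240). I'll release the key and retreat straight up.

To row units: -0.0005 m / 0.6 = -0.0008.

```bash
echo '[[0.02, [0, 0, -0.0008], 0], [0.04, [0, 0, -0.0008], 0], [0.06, [0, 0, -0.0008], 0], [0.06, [0, 0, -0.0008], 0], [0.06, [0, 0, -0.0008], 0], [0.06, [0, 0, -0.0008], 0], [0.06, [0, 0, -0.0008], 0], [0.06, [0, 0, -0.0008], 0]]' > path.dat && python3 nudge.py path.dat;  echo '[[0.06, [0, 0, -0.0167], 0], [0.06, [0, 0, -0.05], 0], [0.06, [0, 0, -0.1], 0], [0.06, [0, 0, -0.15], 0], [0.06, [0, 0, -0.2], 0], [0.06, [0, 0, -0.25], 0], [0.06, [0, 0, -0.25], 0]]' > path.dat && python3 nudge.py path.dat; echo '[[0.06, [-0.0667, -0.0333, 0], 0], [0.06, [-0.1333, -0.0667, 0], 0], [0.06, [-0.2, -0.1, 0], 0], [0.06, [-0.2, -0.1, 0], 0], [0.06, [-0.2, -0.1, 0], 0]]' > path.dat && python3 nudge.py path.dat; python3 - <<'E'
from h import *
for n in ("scene","top"):
    im=grab_frame(n); cv2.imwrite(f"pics/{n}4.png",im[:,:,::-1])
a=cv2.imread("pics/scene4.png");b=cv2.imread("pics/top4.png")
W=np.zeros((400,800,3),np.uint8)
W[:,:400]=cv2.resize(a[200:340,270:410],(400,400),interpolation=2);W[:,400:]=cv2.resize(b[110:270,150:310],(400,400))
cv2.imwrite("pics/end.png",W)
E
```

```text
t: 10.32
eef_pos: [0.5226, 0.2134, 0.122]
ee_rot: [3.142, -0.0, -1.08]
force: [-0.4, 0.4, 0.2]
width: 0.0573
gripper_force: 0.0
t: 10.9
eef_pos: [0.5252, 0.2144, 0.2798]
ee_rot: [-3.131, -0.0, -1.079]
force: [1.4, 1.0, 1.3]
width: 0.06
gripper_force: 0.0
t: 11.32
eef_pos: [0.5185, 0.3503, 0.2716]
ee_rot: [3.141, -0.0, -1.077]
force: [0.7, -0.8, 0.2]
width: 0.0599
gripper_force: 0.0
```

View pics/end.png

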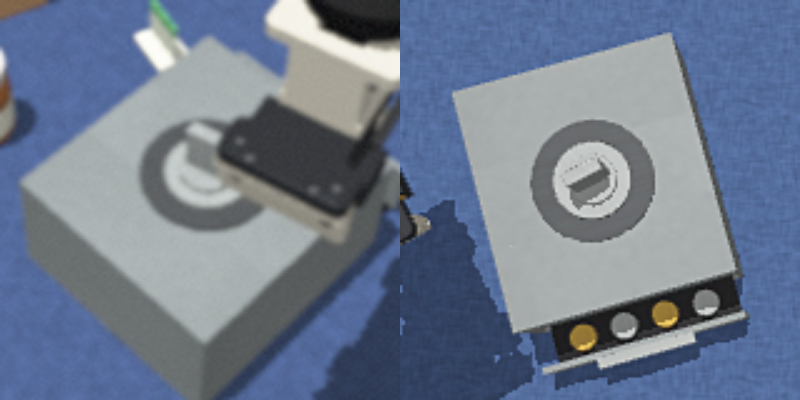

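The key stands home in the plug at top-image pixel (226,181), the drawer is out, and the robot is clear.

```bash
python3 -c "
from station import arm, grab_frame, camera_params
print(arm.job_done())"
```

```text
the job is handed in; nothing more can be done
None
```

The paddle key stands fully home in the lock, turned about 77° clockwise; the cash drawer has sprung out, the arm is clear, and the job was handed in at about 11.4 s.

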